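# Set the tilting painting board to its pointer

### The job

Fold the hinged painted board up until it stands in line with the yellow pointer beside it, and let go so that it stays there by itself. The hinge is stiff and springy and gives back some of the fold when the board is released, so allow for that and correct it if need be. Do not bump the drying rail above it, shift the pointer, or disturb the two paint jars and the roll of tape.

Things in the scene. Friction and masses are not known exactly. Their poses are not given: they have to be found in the camera images.
- easel: Fixed stand: plywood base 240 x 420 x 18 mm, from 170 mm on the -x side of the hinge line to 70 mm on the +x side. Origin on the bench below the middle of the hinge line; y runs along the hinge line, x is horizontal, z up. The board reaches from the hinge out to the stand's -x side, nearer the robot.
- board_hinge (a point): Middle of the hinge line, 50 mm above the bench, on the stand; axes as the stand's. The hinge holds the board by friction where it is left; folding takes up to about 6 N at the tab; when let go the board springs back by several degrees (differs with its hidden mass).
- board_tab (a point): Grip point in the mid-plane of the board's light wooden tab, 197 mm from the hinge line. The tab is 28 mm wide (along y), 20 mm thick, and sticks out from the middle of the free edge, 165 to 225 mm from the hinge line. Axes turn with the board: -x from hinge line to tab, y along the hinge. Board angle = rise of this point over the hinge line above horizontal: 11 to 34 degrees at the start.
- pointer (a joint): Angle of the yellow pointer above the horizontal in rad, about the same hinge line and counted as the board's angle: the angle to set the board to (0.84 to 1.08). It turns stiffly.
- pointer_tip (a point): Tip of the yellow pointer, a bar 150 mm long and 8 mm high that starts on the hinge line, 160 mm to the -y side of the middle, before a quadrant with black ticks. Axes turn with the pointer: -x runs from the hinge line to the tip.
- rail: Fixed steel rail over the board: round bar, 16 mm diameter, along y, 90 mm to the -x side of the hinge line, middle 355 mm above the bench, on two 16 mm posts 200 mm either side. Origin and axes as the stand's. A gripper pointing straight down on the tab meets the bar as the board comes up; one tilted 40 to 45 degrees, pointing down and away from the robot, passes.
- jar_copper: White paint jar with copper-coloured lid, 72 mm diameter, 80 mm high, loose, origin under its middle. Bystander.
- jar_gold: White paint jar with gold-coloured lid, 72 mm diameter, 80 mm high, loose, origin under its middle. Bystander.
- tape: Roll of blue tape lying flat, 90 mm outer diameter, 60 mm hole, 24 mm high, loose, origin under its middle. Bystander.
- board_face (a point): Middle of the board's painted face (5 mm above its mid-plane), 88 mm from the hinge line. The board is a stiff panel in navy, beige and blue bands, 280 mm wide along the hinge, 10 mm thick, reaching from 10 to 165 mm from the hinge line. Axes as the tab's; z square to the painted face.

How it is judged:
At the end, for the whole second after the job is handed in: The released board stands by itself within 2.5 degrees (0.045 rad) of the pointer's angle; the pointer is where it was (tip within 5 mm), and the jars and the tape stand where they stood (within 15 mm) (angle between the x axis of board_tab and the x axis of pointer_tip, either way round below 0.045 rad and distance of pointer_tip from where it was at the start of the episode below 0.005 m and distance of each of jar_copper, jar_gold, tape from where it was at the start of the episode below 0.015 m and angle between each of jar_copper, jar_gold's own z axis and vertical below 0.1 rad); the robot touches nothing.
It fails at once if the drying rail is bumped (more than 4 N) (contact force between any of the arm, the fingers and rail above 4 N).
It fails at once if the pointer is shifted (tip by more than 5 mm) (distance of pointer_tip from where it was at the start of the episode above 0.005 m).
It fails at once if a jar or the tape is disturbed (moved by more than 15 mm) (distance of any of jar_copper, jar_gold, tape from where it was at the start of the episode above 0.015 m).
It also fails if it takes over 64 s, if anything falls off the work surface, if the arm or the gripper's body presses on something with over 40 N, if the wrist force passes 120 N, or if a joint passes its speed limit or range.

### The arm

A 6-joint arm with a two-finger parallel gripper is mounted at the origin on the work surface. World frame = base frame: x ahead of the robot, y to its left, z up, the work surface at z = 0. Lengths are in m, angles in rad, forces in N, time in s.
With the tool pointing down it reaches from about 0.375 to 0.825 m from the base axis. Payload 5.5 kg.
Tool frame: the origin (TCP) lies at the centre of the arm's flange, where the gripper is bolted on; the fingertips stand 173 mm ahead of it and the grasp point (between the pads) lies 155 mm ahead of it; z points along the fingers, y is the line along which they close (so a half turn about z gives the same grasp; the last joint's range is limited). The gripper opens to 85 mm and grips with 20 to 120 N. Pads are 22 mm wide; open, the fingers measure 114 mm over their backs; the gripper's body (76 mm by 85 mm) begins 54 mm behind the grasp point. The pads swing forward as they close: fully open they stand 13 mm farther back than shut.
Start: joints at [1.229, 0.314, -0.047, 1.21, 0, 1.571], TCP at [0.201, 0.565, 0.405] pointing down, gripper open.
Joint ranges: [-2.67, 2.67], [-0.69, 1.73], [-1.03, 1.25], [-2.08, 2.16], [-1.42, 1.45], [-3.14, 3.14]. Speed limits (rad/s): [2.39, 2.39, 3.01, 3.14, 3.14, 3.14].

### API

Orientations are given as a rotation vector (axis times angle).
In Python, from rig import read_state, grab_frame, ctrl gives the robot as it stands. The module is installed in compiled form; this text tells all that it offers.
- The arm moves only by the shell command python3 -m jog 'ROWS' [FORCE]. ROWS is text: rows parted by semicolons, each of 7 numbers parted by spaces: the shift along the tool's x, y, z in cm, then the turn, a rotation vector about the tool's x, y, z in degrees, then the opening, from 0 (shut) to 1 (fully open). In form: dx dy dz ax ay az grip; .... A call has 1 to 10 rows; each row is the pose to reach, as a shift and turn from the pose commanded when the call began, along the tool's axes at that moment; what a row does not reach only later rows make up. A row lasts 1/8 s, in which the tool goes at most 62.5 mm and 10.7 degrees, less where a joint would pass 70% of its speed; a pose out of reach is approached as far as the arm can. A call with a gripper value outside its range is refused whole. The fingers move at their own pace and stop on an object; FORCE is the grip in N (left out, the last holds). Time passes only in rows, so rows that repeat a pose let the fingers close. It gives the time, the measured TCP pose, the force, the opening and the grip force at its end, in the units of the state.
- read_state(): the state, without advancing time (a new reading comes with each control period).
- grab_frame(name): name is "scene" or "side" or "wrist"; returns a dict with "frame" (480x640x3 uint8, blue, green, red), "z_map" (480x640 float32, m along the optical axis (not along the pixel's ray), 0 where there is no reading), "fov_y" (degrees; the focal length in pixels is half the picture's height over the tangent of half this angle, whatever the lens; pixels are square), "cx", "cy" (the principal point, pixels), "camera_from_world" (4x4, takes a point from world to camera coordinates); the wrist camera has in their place "mount" (4x4, takes a point from camera to tool coordinates, whose origin is the TCP and whose axes are the flange's). Camera axes: x right, y down, z forward; pixel columns grow to the right and rows downward; lengths in m; the calibration is good to about 2 mm. A picture is of the moment at which its call begins: read the wrist's pose just before it.
- ctrl.finish_job(): hands the job in; it is judged then, once.
The state is a dict: "clock": time; "q": joint angles; "joint_vel": joint speeds; "tau": joint torques, N m; "ee_pos": TCP position; "orientation": TCP orientation; "force": force on the tool from outside, world axes, zero at the start; "wrist_torque": the same for the moment, N m; "finger_gap": opening from 0.0 (shut) to 1.0 (fully open); "gripper_force": force on a finger pad.
Only numpy, scipy, OpenCV 4.12 (cv2) and the standard library are available. Lean on these libraries where they do the work, as an engineer would, in place of code of your own. Each camera call takes 0.05 s, during which the arm holds its last target. There are 200 camera calls.

## Working session

There is one attempt and no reset: what is moved stays moved. The work goes in short steps, Python scripts to look and compute and a shell command to move; the robot and the scene stay as the last step left them, time stands still between calls to the robot, and variables do not carry over. Pictures are saved under pics/ and viewed, at most 10 in all, crops included, and the job is handed in when it is done.

```bash
mkdir -p pics; cat > h.py <<'E'
import numpy as np, cv2
from rig import read_state, grab_frame, ctrl
from scipy.spatial.transform import Rotation as R
def cam(name):
    s=read_state(); f=grab_frame(name)
    if 'mount' in f:
        T=np.eye(4);T[:3,:3]=R.from_rotvec(s['orientation']).as_matrix();T[:3,3]=s['ee_pos']
        W=T@f['mount']
    else: W=np.linalg.inv(f['camera_from_world'])
    fl=240/np.tan(np.radians(f['fov_y'])/2)
    z=f['z_map']; v,u=np.mgrid[:480,:640]
    P=np.stack([(u-f['cx'])/fl*z,(v-f['cy'])/fl*z,z],-1)@W[:3,:3].T+W[:3,3]
    P[z==0]=np.nan
    return f['frame'],P,W,fl,(f['cx'],f['cy'])
E
python3 - <<'E'
from h import *
for n in ('scene','side'):
    fr,P,W,fl,c=cam(n); cv2.imwrite(f'pics/{n}0.png',fr); np.savez(f'{n}0.npz',P=P,fr=fr,W=W,fl=fl,c=c)
    print(n,W[:3,3].round(3),W[:3,2].round(3))
print(read_state())
E
```

```text
scene [1.009 0.51  1.075] [-0.364 -0.44  -0.821]
side [ 0.258 -1.058  0.701] [ 0.249  0.826 -0.506]
{'clock': 0.1, 'q': array([ 1.22901229e+00,  3.14153768e-01, -4.79700265e-02,  1.21020078e+00,
       -2.25553332e-05,  1.57078675e+00]), 'joint_vel': array([ 0.00122767, -0.00296835,  0.00286969,  0.00098974, -0.0025071 ,
       -0.00114719]), 'tau': array([ 9.95652117e-04, -5.40766382e+01,  3.40541911e+01,  1.11022324e-02,
        1.80322377e-05, -2.93576747e-06]), 'ee_pos': array([0.20102022, 0.56505703, 0.40392547]), 'orientation': array([-5.34208356e-01, -3.09559799e+00,  2.37144406e-03]), 'force': array([-0.45982623, -0.66845029,  0.42783107]), 'wrist_torque': array([-0.03730001,  0.05653067,  0.03496045]), 'gripper_force': 0.0, 'finger_gap': 0.9990455847651886}
```

View pics/scene0.png

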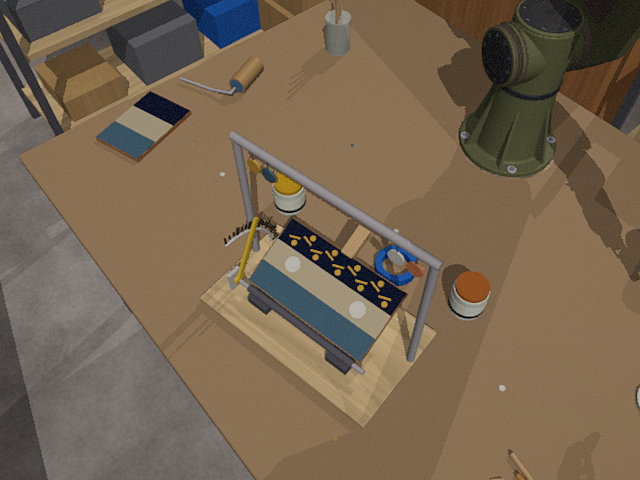

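View pics/side0.png

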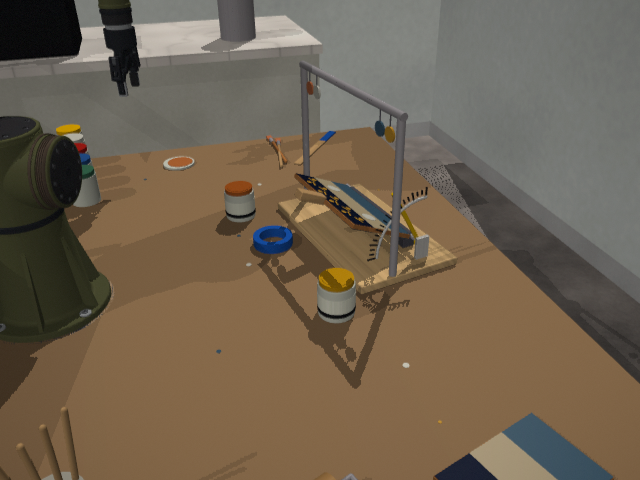

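The scene view shows the board around (330,290) and its tab at about (355,240). The pointer runs from (240,282) to (256,222), and the rail from (235,135) to (437,265). The tape is at (396,263), the gold jar at (289,190) and the copper jar at (470,293). The side view shows the same layout, with the pointer at (405,225).

```bash
cat > meas.py <<'E'
from h import *
def hsv(fr): return cv2.cvtColor(fr,cv2.COLOR_BGR2HSV).astype(int)
def pca(X):
    for _ in range(4):
        m=np.median(X,0) if _==0 else X.mean(0)
        U,S,V=np.linalg.svd(X-m,full_matrices=False)
        d=np.linalg.norm((X-m)-np.outer((X-m)@V[0],V[0]),axis=1); X=X[d<max(.006,2.5*np.median(d))]
    return X.mean(0),V[0],X
E
python3 - <<'E'
from meas import *
S={n:np.load(n+'0.npz') for n in('scene','side')}
P=S['scene']['P'];fr=S['scene']['fr']
# board plane
X=np.vstack([P[y-8:y+9,x-8:x+9].reshape(-1,3) for x,y in((275,275),(310,305),(345,335),(320,265),(300,240),(385,300),(360,330),(330,288))])
m=np.nanmedian(X,0)
for _ in range(5):
    X=X[np.isfinite(X).all(1)];m=X.mean(0);n=np.linalg.svd(X-m,full_matrices=False)[2][2];d=abs((X-m)@n);X=X[d<max(.004,2*np.median(d))]
n*=np.sign(n[2]);print('board n',n.round(4),'m',m.round(4),len(X),'tilt',np.degrees(np.arccos(n[2])))
ex=np.array([n[0],n[1],0]);ex/=np.linalg.norm(ex);print('horiz n',ex, np.degrees(np.arctan2(ex[1],ex[0])))
for k,s in S.items():
    P=s['P'];h=hsv(s['fr']);z=P[...,2]
    rm=(z>.325)&(z<.375)&(P[...,0]>.3)&(np.abs(P[...,1])<.5)&(h[...,1]<70)
    c,d,X=pca(P[rm]);t=(X-c)@d;print(k,'rail',len(X),c.round(4),d.round(4),'ends',(c+d*t.min()).round(3),(c+d*t.max()).round(3),'yaw of x',np.degrees(np.arctan2(d[1],d[0])))
    ym=(h[...,0]>22)&(h[...,0]<32)&(h[...,1]>190)&(z>.03)&(z<.3)&(P[...,0]>.3)
    if k=='scene': ym[:,:225]=0;ym[:,275:]=0;ym[:212]=0
    else: ym[:,:395]=0;ym[:,425:]=0;ym[:195]=0
    c,d,X=pca(P[ym]);d*=np.sign(d[2]);t=(X-c)@d;print(k,'ptr',len(X),c.round(4),d.round(4),'ends',(c+d*t.min()).round(4),(c+d*t.max()).round(4),'elev',np.degrees(np.arcsin(d[2])))
P=S['scene']['P']
for u,v in((355,240),(360,232),(350,246),(365,228),(289,186),(396,263),(472,288),(205,300),(363,424),(434,332)): print(u,v,P[v,u].round(3))
E
python3 - <<'E'
import cv2
a=cv2.imread('pics/scene0.png')[120:380,200:500];cv2.imwrite('pics/c1.png',cv2.resize(a,None,fx=2.3,fy=2.3,interpolation=2))
E
```

```text
board n [0.401  0.0767 0.9128] m [0.6506 0.0789 0.0882] 2189 tilt 24.0980517248374
horiz n [0.98221397 0.18776505 0.        ] 10.822383972466168
scene rail 2548 [0.6358 0.0815 0.3594] [-1.865e-01  9.825e-01 -6.000e-04] ends [ 0.678 -0.14   0.36 ] [0.6   0.269 0.359] yaw of x 100.74799726131907
scene ptr 261 [ 0.72   -0.0817  0.1168] [-0.4815 -0.0904  0.8718] ends [ 0.7615 -0.0739  0.0417] [ 0.684  -0.0885  0.1821] elev 60.66428302139315
side rail 997 [0.634  0.0277 0.3577] [ 0.1896 -0.9819 -0.0012] ends [0.588 0.268 0.358] [ 0.668 -0.146  0.357] yaw of x -79.06782132931943
side ptr 95 [ 0.722  -0.0855  0.1044] [-0.4583 -0.0845  0.8848] ends [ 0.7415 -0.0819  0.0666] [ 0.6989 -0.0897  0.1489] elev 62.22113562633469
355 240 [0.555 0.049 0.138]
360 232 [0.537 0.043 0.142]
350 246 [0.569 0.05  0.133]
365 228 [0.525 0.044 0.146]
289 186 [ 0.541 -0.18   0.079]
396 263 [0.613 0.201 0.298]
472 288 [0.43  0.25  0.079]
205 300 [ 0.827 -0.098  0.017]
363 424 [0.751 0.295 0.016]
434 332 [0.524 0.252 0.017]
```

View pics/c1.png

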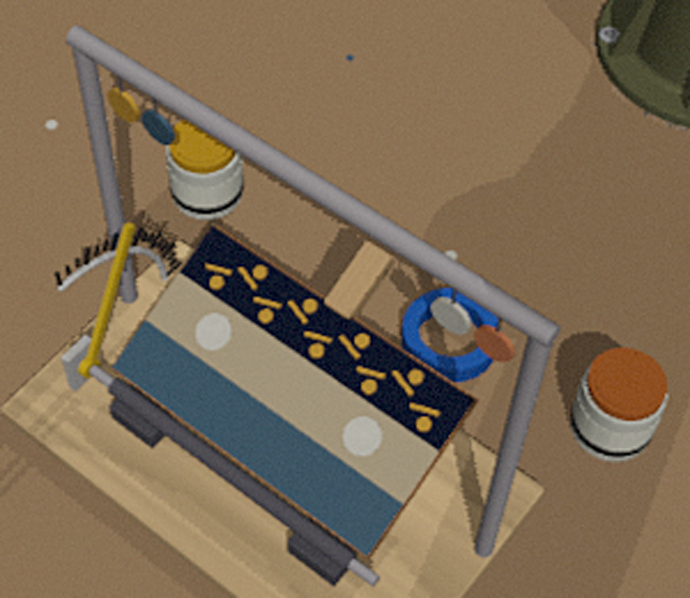

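```bash
cat > plan.py <<'E'
from h import *
from scipy.optimize import least_squares
yaw=np.radians(10.85); ex=np.array([np.cos(yaw),np.sin(yaw),0]); ey=np.array([-ex[1],ex[0],0]); H=np.array([.721,.082,.05])
def tab(a,r=.197): a=np.radians(a); return H-r*np.cos(a)*ex+np.array([0,0,r*np.sin(a)])
def tool(grasp,tilt,back=0):
    t=np.radians(tilt); z=np.sin(t)*ex-np.array([0,0,np.cos(t)])
    return grasp-(.155+back)*z, z
def delta(grasp,tilt,back=0,show=True):
    p,z=tool(np.array(grasp),tilt,back); s=read_state(); C=R.from_rotvec(s['orientation'])
    best=None
    for y in(ey,-ey):
        M=R.from_matrix(np.stack([np.cross(y,z),y,z],1)); r=np.degrees((C.inv()*M).as_rotvec())
        if best is None or np.linalg.norm(r)<np.linalg.norm(best): best=r
    d=C.inv().apply(p-s['ee_pos'])*100
    print('d cm',d.round(2),'rot',best.round(1),'target',p.round(3)); return d,best
E
python3 - <<'E'
from plan import *
s=read_state();print(R.from_rotvec(s['orientation']).as_matrix().round(3))
g=tab(24.1);print(g)
delta(g,45,.08)
S=np.load('side0.npz');h=cv2.cvtColor(S['fr'],cv2.COLOR_BGR2HSV).astype(int);P=S['P']
m=(h[...,0]>105)&(h[...,0]<125)&(h[...,1]>180);m[:,:245]=0;m[:,300:]=0;m[:220]=0;m[260:]=0
X=P[m];print('tape',((X.min(0)+X.max(0))/2).round(3),X.min(0).round(3),X.max(0).round(3))
E
```

```text
[[-0.942  0.335 -0.   ]
 [ 0.335  0.942 -0.001]
 [-0.    -0.002 -1.   ]]
[0.54438639 0.04814939 0.1304411 ]
d cm [-35.35 -45.59  10.8 ] rot [-12.  -43.9 -28.8] target [0.381 0.017 0.297]
tape [nan nan nan] [nan nan nan] [nan nan nan]
```

```bash
python3 -m jog '-3 -4.5 1 -1.2 -4.4 -2.9 1; -7 -9 2 -2.4 -8.8 -5.8 1; -10.5 -13.5 3 -3.6 -13.2 -8.6 1; -14 -18 4 -4.8 -17.6 -11.5 1; -17.5 -22.5 5 -6 -22 -14.4 1; -21 -27 6 -7.2 -26.4 -17.3 1; -25 -32 7.5 -8.4 -30.7 -20.2 1; -29 -37 9 -9.6 -35.1 -23 1; -32.5 -42 10 -10.8 -39.5 -25.9 1; -35.3 -45.6 10.8 -12 -43.9 -28.8 1' 40
python3 - <<'E'
from plan import *
delta(tab(24.1),45,.08)
E
```

```text
clock: 1.35
ee_pos: [0.4126, 0.0192, 0.3374]
orientation: [-0.233, 2.39, 0.098]
force: [0.8, 0.8, -1.2]
finger_gap: 0.999
gripper_force: 0.0
d cm [5.06 0.36 0.89] rot [ 0.5 -2.5  0.1] target [0.381 0.017 0.297]
```

```bash
python3 -m jog '0 0 0 0 0 0 1; 0 0 0 0 0 0 1'
python3 - <<'E'
from plan import *
print(read_state()['q'].round(2))
delta(tab(24.1),45,.08); delta(tab(24.1),45,0)
fr,P,W,fl,c=cam('wrist');cv2.imwrite('pics/w1.png',fr);np.savez('w1.npz',P=P,fr=fr,W=W,fl=fl,c=c)
E
```

```text
clock: 1.6
ee_pos: [0.4112, 0.0203, 0.335]
orientation: [-0.227, 2.399, 0.098]
force: [0.1, -0.0, 0.1]
finger_gap: 0.998
gripper_force: 0.0
[-0.   -0.32 -1.03  0.15  0.14 -0.14]
d cm [4.81 0.2  0.83] rot [ 0.4 -2.9 -0.2] target [0.381 0.017 0.297]
d cm [4.4  0.15 8.82] rot [ 0.4 -2.9 -0.2] target [0.437 0.028 0.24 ]
```

View pics/w1.png

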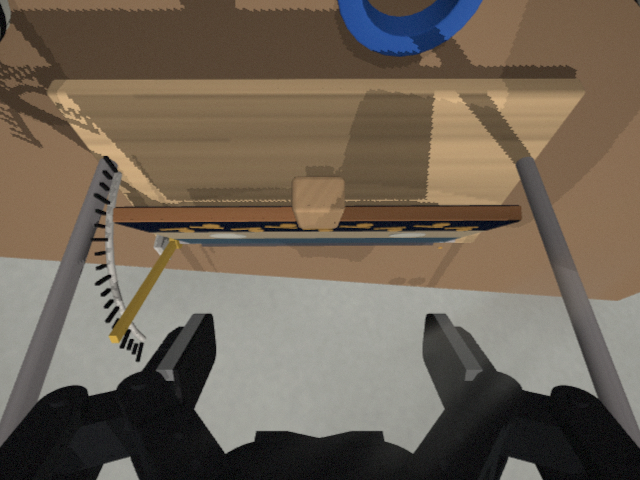

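The wrist view shows the tab end at columns 293–345 and rows 177–225, the pointer from (170,243) to (115,338), and both rail posts. Joint 3 is at its limit, so I'll grasp with less tilt and add tilt while folding.

```bash
python3 - <<'E'
from plan import *; from meas import pca
D=np.load('w1.npz');P=D['P']
def hf(X): X=X-H; return np.stack([X@ex,X@ey,X[...,2]],-1)
for u,v in((320,185),(298,210),(340,210),(320,200),(320,215),(320,222),(200,214),(450,214)): print(u,v,P[v,u].round(3),hf(P[v,u]).round(3))
h=cv2.cvtColor(D['fr'],cv2.COLOR_BGR2HSV).astype(int)
m=(h[...,0]>20)&(h[...,0]<32)&(h[...,1]>150);m[:,:105]=0;m[:,190:]=0;m[:235]=0;m[350:]=0
m&=np.isfinite(P[...,0]); c,d,X=pca(P[m]);d*=np.sign(d[2]);t=(X-c)@d;print('ptr',len(X),hf(c+d*t.min()),hf(c+d*t.max()),np.degrees(np.arctan2(d[2],-d@ex)))
# ray/plane method for pointer angle, three views
for n,box in(('scene0',(225,275,212,300)),('side0',(395,425,195,260)),('w1',(105,190,235,350))):
    S=np.load(n+'.npz');h=cv2.cvtColor(S['fr'],cv2.COLOR_BGR2HSV).astype(int)
    m=(h[...,0]>20)&(h[...,0]<32)&(h[...,1]>150);k=np.zeros_like(m);k[box[2]:box[3],box[0]:box[1]]=1;m&=k
    v,u=np.nonzero(m);W=S['W'];r=np.stack([(u-S['c'][0])/S['fl'],(v-S['c'][1])/S['fl'],np.ones(len(u))],-1)@W[:3,:3].T
    o=W[:3,3]-H; s=(-.160-o@ey)/(r@ey); Q=H+o+s[:,None]*r; q=hf(Q); q=q[(q[:,0]<.02)&(q[:,0]>-.12)]
    cc,d,X=pca(np.c_[q[:,0],q[:,2]]);d*=np.sign(d[1]);t=(X-cc)@d;print(n,len(X),'line elev',np.degrees(np.arctan2(d[1],-d[0])),'ends',cc+d*t.min(),cc+d*t.max(),'centre from hinge',np.degrees(np.arctan2(cc[1],-cc[0])))
delta(tab(24.1),32,.06)
E
```

```text
320 185 [0.518 0.043 0.137] [-0.206 -0.     0.087]
298 210 [0.526 0.033 0.148] [-0.201 -0.012  0.098]
340 210 [0.523 0.054 0.148] [-0.2    0.01   0.098]
320 200 [0.522 0.043 0.144] [-0.203 -0.     0.094]
320 215 [0.532 0.045 0.146] [-0.193 -0.     0.096]
320 222 [0.554 0.05  0.136] [-0.17  -0.     0.086]
200 214 [ 0.589 -0.026  0.117] [-0.15  -0.081  0.067]
450 214 [0.557 0.141 0.118] [-0.15   0.089  0.068]
ptr 1123 [-0.00234386 -0.15985357  0.00044306] [-0.07326588 -0.16032579  0.13005696] 61.31344277795207
scene0 334 line elev 61.15000099886727 ends [ 0.01043248 -0.00714656] [-0.06890013  0.13686111] centre from hinge 65.52071756568205
side0 136 line elev 61.462651764858194 ends [-0.0058045   0.01192427] [-0.05325547  0.09918239] centre from hinge 62.06541350239673
w1 1129 line elev 60.71418671385947 ends [ 9.72615692e-05 -2.25540034e-03] [-0.07584714  0.13315449] centre from hinge 60.074603609392
d cm [-0.14  0.08  3.12] rot [ 0.5 10.1 -0. ] target [0.432 0.027 0.313]
```

```bash
python3 -m jog '0 0 1.5 0.2 5 0 1; -0.1 0.1 3.1 0.5 10 0 1; -0.1 0.1 3.1 0.5 10 0 1; -0.1 0.1 3.1 0.5 10 0 1'
python3 - <<'E'
from plan import *
print(read_state()['q'].round(2)); delta(tab(24.1),32,.06); delta(tab(24.1),32,0)
E
```

```text
clock: 2.15
ee_pos: [0.4321, 0.0278, 0.3132]
orientation: [-0.247, 2.569, 0.072]
force: [-0.4, -0.3, 0.6]
finger_gap: 1.002
gripper_force: 0.0
[ 0.03 -0.19 -0.92  0.29  0.08 -0.13]
d cm [ 0.01 -0.11  0.05] rot [0.1 0.2 0.1] target [0.432 0.027 0.313]
d cm [ 0.04 -0.12  6.05] rot [0.1 0.2 0.1] target [0.464 0.033 0.262]
```

```bash
python3 -m jog '0 -0.1 2 0 0 0 1; 0 -0.1 4 0 0 0 1; 0 -0.1 6 0 0 0 1; 0 -0.1 6 0 0 0 1; 0 -0.1 6 0 0 0 0; 0 -0.1 6 0 0 0 0; 0 -0.1 6 0 0 0 0; 0 -0.1 6 0 0 0 0; 0 -0.1 6 0 0 0 0' 30
python3 - <<'E'
from plan import *
print(read_state()['q'].round(2))
fr,P,W,fl,c=cam('wrist');cv2.imwrite('pics/w2.png',fr)
for a,t in ((24.1,32),(30,34),(36,36),(42,38),(48,40),(54,42),(60,44),(66,45.5),(69,46)): print(a,t); delta(tab(a),t)
E
```

```text
clock: 3.28
ee_pos: [0.4642, 0.0314, 0.2628]
orientation: [-0.243, 2.57, 0.071]
force: [-5.4, 1.1, 3.7]
finger_gap: 0.324
gripper_force: 35.9
[ 0.04 -0.05 -0.94  0.12  0.08 -0.13]
24.1 32
d cm [0.06 0.14 0.07] rot [ 0.   0.2 -0. ] target [0.464 0.033 0.262]
30 34
d cm [-1.14  0.14 -0.96] rot [ 0.  -1.8 -0. ] target [0.468 0.034 0.277]
36 36
d cm [-2.47  0.14 -1.8 ] rot [ 0.  -3.8 -0. ] target [0.475 0.035 0.291]
42 38
d cm [-3.88  0.14 -2.42] rot [ 0.  -5.8 -0. ] target [0.483 0.036 0.304]
48 40
d cm [-5.36  0.14 -2.81] rot [ 0.  -7.8 -0. ] target [0.494 0.038 0.315]
54 42
d cm [-6.87  0.14 -2.97] rot [ 0.  -9.8 -0. ] target [0.505 0.041 0.325]
60 44
d cm [-8.4   0.14 -2.9 ] rot [  0.  -11.8  -0. ] target [0.519 0.043 0.332]
66 45.5
d cm [-10.06   0.14  -2.63] rot [  0.  -13.3  -0. ] target [0.534 0.046 0.339]
69 46
d cm [-10.94   0.15  -2.42] rot [  0.  -13.8  -0. ] target [0.542 0.048 0.342]
```

View pics/w2.png

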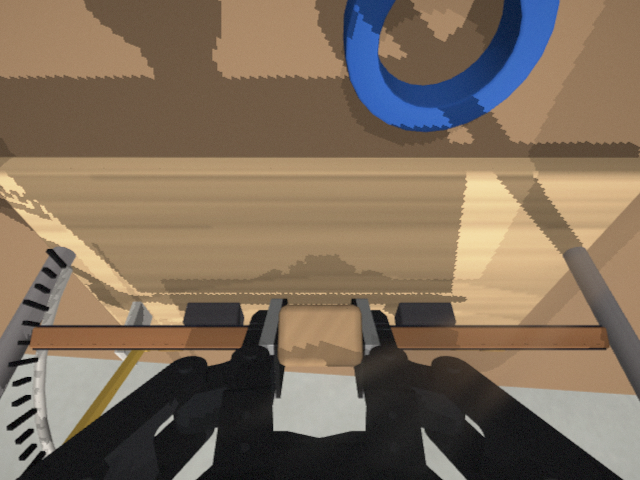

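The tab is held between the pads at (320,335), and the opening of 0.324 × 85 mm ≈ 27.5 mm matches its 28 mm width. Now I'll fold along the arc in small steps.

```bash
python3 -m jog '-0.55 0 -0.5 0 -1 0 0; -1.1 0 -1 0 -2 0 0; -1.8 0 -1.4 0 -3 0 0; -2.5 0 -1.8 0 -4 0 0; -3.2 0 -2.15 0 -5 0 0; -3.9 0 -2.45 0 -6 0 0; -4.6 0 -2.7 0 -7 0 0; -5.4 0 -2.85 0 -8 0 0'
python3 - <<'E'
from plan import *
print(read_state()['q'].round(2))
for a,t in ((48,40),(54,42),(60,44),(66,45.5),(69,46)): print(a,t); delta(tab(a),t)
E
```

```text
clock: 4.32
ee_pos: [0.4944, 0.0371, 0.3159]
orientation: [-0.23, 2.43, 0.085]
force: [-4.9, 1.8, -3.6]
finger_gap: 0.325
gripper_force: 35.4
[ 0.05 -0.1  -0.9   0.07  0.09 -0.11]
48 40
d cm [0.08 0.14 0.03] rot [-0.   0.2 -0. ] target [0.494 0.038 0.315]
54 42
d cm [-1.44  0.15  0.08] rot [-0.  -1.8 -0. ] target [0.505 0.041 0.325]
60 44
d cm [-2.94  0.15  0.36] rot [-0.  -3.8 -0. ] target [0.519 0.043 0.332]
66 45.5
d cm [-4.54  0.15  0.87] rot [-0.  -5.3 -0. ] target [0.534 0.046 0.339]
69 46
d cm [-5.39  0.15  1.2 ] rot [-0.  -5.8 -0. ] target [0.542 0.048 0.342]
```

```bash
python3 -m jog '-0.7 0 0 0 -1 0 0; -1.5 0 0.1 0 -2 0 0; -2.2 0 0.2 0 -3 0 0; -3 0 0.35 0 -4 0 0; -3.8 0 0.6 0 -4.7 0 0; -4.6 0 0.9 0 -5.5 0 0; -4.6 0 0.9 0 -5.5 0 0'
cat > ang.py <<'E'
from meas import *; from plan import *; import sys
# board angle and pointer angle from the scene camera
fr,P,W,fl,c=cam('scene');cv2.imwrite('pics/s_%s.png'%sys.argv[1],fr)
def hf(X): X=X-H; return np.stack([X@ex,X@ey,X[...,2]],-1)
q=hf(P);x,y,z=q[...,0],q[...,1],q[...,2]
rr=np.hypot(x,z)
m=(abs(y)<.13)&(rr>.03)&(rr<.155)&(x<0.02)&(z>.01)
X=q[m][:,[0,2]]
a0=np.arctan2(X[:,1],-X[:,0]); a0=np.median(a0)
for _ in range(5):
    d=np.array([-np.cos(a0),np.sin(a0)]);n=np.array([np.sin(a0),np.cos(a0)])
    e=X@n; k=abs(e-np.median(e))<.006 if _<2 else abs(e-np.median(e[k]))<.004
    p=np.polyfit(X[k]@d,e[k],1);a0+=np.arctan(p[0])
print('board',np.degrees(a0).round(2),k.sum(),len(X),'face offset',np.median(e[k]).round(4))
f=(x<.02)&(x>-.12)&(abs(y+.16)<.03)&(z>-.01)&(z<.15)
h=hsv(fr);ym=f&(h[...,0]>20)&(h[...,0]<32)&(h[...,1]>150)
cc,d,Y=pca(q[ym]);d*=np.sign(d[2]);print('pointer',np.degrees(np.arctan2(d[2],-d[0])).round(2),len(Y),'tip',(cc+d*((Y-cc)@d).max()).round(3))
E
python3 ang.py a; python3 -c "
from plan import *
delta(tab(66),45.5)"
```

```text
clock: 5.2
ee_pos: [0.5355, 0.0449, 0.3398]
orientation: [-0.221, 2.332, 0.094]
force: [-3.8, 1.6, -1.5]
finger_gap: 0.319
gripper_force: 35.8
board 63.32 7051 7100 face offset 0.0085
pointer 60.35 309 tip [-0.069 -0.161  0.132]
d cm [ 0.17  0.15 -0.02] rot [-0.   0.4 -0. ] target [0.534 0.046 0.339]
```

View pics/s_a.png

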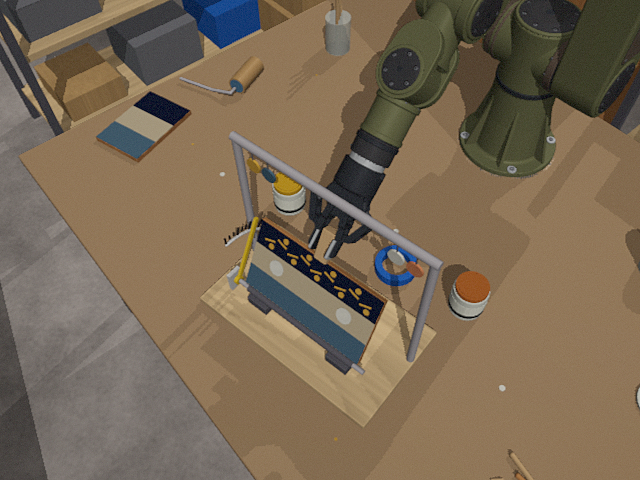

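The board now measures 63.3° against a pointer at about 60.7°, and the gripper is clear below the rail. I'll fold about 5° more and then release.

```bash
python3 -c "
from plan import *
delta(tab(71),47)"; python3 -m jog '-0.5 0 0.25 0 -0.5 0 0; -1 0 0.5 0 -1 0 0; -1.3 0 0.6 0 -1.2 0 0; -1.3 0 0.6 0 -1.2 0 0'; python3 ang.py b
```

```text
d cm [-0.99  0.15  0.69] rot [-0.  -1.1 -0. ] target [0.547 0.049 0.342]
clock: 5.75
ee_pos: [0.5477, 0.0472, 0.3437]
orientation: [-0.219, 2.314, 0.095]
force: [-4.5, 2.3, -3.1]
finger_gap: 0.321
gripper_force: 35.8
board 67.54 6644 6661 face offset 0.0085
pointer 60.49 303 tip [-0.069 -0.161  0.133]
```

```bash
python3 -m jog '0 0 0 0 0 0 0.7; 0 0 0 0 0 0 0.7; 0 0 0 0 0 0 0.7; 0 0 0 0 0 0 0.7; 0 0 0 0 0 0 0.7; 0 0 0 0 0 0 0.7'; python3 ang.py c
```

```text
clock: 6.55
ee_pos: [0.5476, 0.0472, 0.3434]
orientation: [-0.219, 2.315, 0.095]
force: [0.7, -0.8, -0.4]
finger_gap: 0.702
gripper_force: 0.0
board 60.55 7317 7384 face offset 0.0084
pointer 60.54 307 tip [-0.068 -0.161  0.132]
```

```bash
python3 -m jog '0 0 -1.5 0 0 0 0.7; 0 0 -3 0 0 0 0.7; 0 0 -5 0 0 0 0.7; 0 0 -7 0 0 0 0.7; 0 0 -9 0 0 0 0.7; 0 0 -11 0 0 0 0.7; 0 0 -11 0 0 0 0.7; 0 0 -11 0 0 0 0.7'; python3 ang.py d; python3 - <<'E'
from h import *
from plan import *
fr,P,W,fl,c=cam('side');cv2.imwrite('pics/side1.png',fr);np.savez('side1.npz',P=P,fr=fr)
def hf(X): X=X-H; return np.stack([X@ex,X@ey,X[...,2]],-1)
q=hf(P);x,y,z=q[...,0],q[...,1],q[...,2];r=np.hypot(x,z)
m=(abs(y)<.13)&(r>.03)&(r<.155)&(x<.02)&(z>.01);X=q[m];print('side board',len(X))
if len(X)>200:
    p=np.polyfit(X[:,2],X[:,0],1);k=abs(X[:,0]-np.polyval(p,X[:,2]))<.008;p=np.polyfit(X[k][:,2],X[k][:,0],1);print(k.sum(),90-np.degrees(np.arctan(-p[0])))
E
```

```text
clock: 7.6
ee_pos: [0.4686, 0.0321, 0.4189]
orientation: [-0.219, 2.314, 0.095]
force: [-0.5, 0.6, 0.1]
finger_gap: 0.697
gripper_force: 0.0
board 60.56 7289 7361 face offset 0.0083
pointer 60.08 297 tip [-0.069 -0.161  0.133]
side board 1178
1178 60.54601318760331
```

View pics/side1.png

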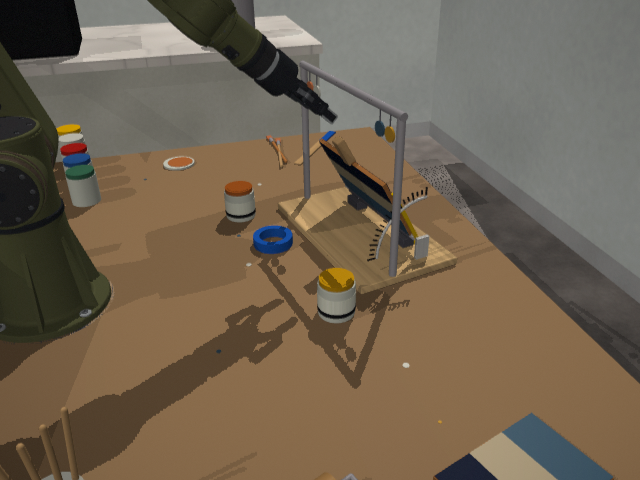

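The side view shows the board standing in line with the pointer at (405,225). The jars at (336,295) and (240,202) and the tape at (272,240) are where they were, and the gripper is clear of everything. The board reads 60.6° in both views and the pointer 60–61°.

```bash
python3 -c "
from rig import ctrl
print(ctrl.finish_job())"
```

```text
the job is handed in; nothing more can be done
None
```

The board stands released at about 60.6°, within about 1° of the pointer by my measurements (60–61°), with the jars, tape and rail untouched, and the job is handed in; no verdict came back.

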